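# Slide the oil bottle into its rail

### The job

With the fingertips, push the tall dark-green oil bottle that stands out in the middle of the worktop (not the one at the back wall) into its low three-sided wooden rail, through the open side, until its foot stands fully inside. Push it gently and low on its body so that it slides and stays upright; never grip, lift or tip it. Leave the salt mill, the spice jar beside it, the mug and the tomato where they are, and finish with the bottle standing still and the hand clear of it.

Things in the scene. Friction and masses are not known exactly. Their poses are not given: they have to be found in the camera images.
- oil_bottle: tall dark-green oil bottle, yellow cap, loose, in the middle (a fixed one like it at the back right is no part of the job); 268 mm tall, round body 58 to 61 mm across below its neck; 0.45 to 0.87 kg. Pushed higher than about 30 mm above the worktop it may tip instead of sliding. Origin: centre of its underside; z up along the bottle.
- bottle_bay: low rail of pale wood, fixed, no floor (the bottle slides in on the worktop). Two side rails and a back rail, 25 mm high, 12 mm thick; inside 90 mm wide (its y), 90 mm deep (its x). Origin: centre of that space at worktop height. x points from the open side (x = -45 mm; rounded ends to -51 mm) to the back rail (inner face +45 mm); z up. The open side faces roughly to the robot's right.
- salt_mill: small glass salt shaker with a domed grey top, 44 mm across, 90 mm tall, loose, a bystander; origin at the centre of its underside
- spice_jar: glass spice jar with a black lid, near the salt mill, 41 mm across, 105 mm tall, loose, a bystander; origin at the centre of its underside
- spotted_mug: white mug with grey-green dots, 78 mm wide, 114 mm with its handle, 93 mm tall, loose, a bystander; origin at the centre of its underside
- tomato: red tomato, about 58 mm across and 62 mm tall, loose, a bystander; origin at the centre of its underside
Not all that is in view belongs to the job. Several things have the shape of the bottle_bay; the one meant has the colours described above.

How it is judged:
On the way:
1. the fingers push the bottle along (they touch it while it stands more than 50 mm from its start) (contact force between the fingers and oil_bottle above 0.2 N and distance of oil_bottle from where it was at the start of the episode above 0.05 m), for 0.04 s.
At the end, for the whole second after the job is handed in: The bottle stands upright (within 0.06 rad) and still on the worktop, its foot inside the three rails: its centre at most 17 mm in front of the centre of the space and at most 22 mm to either side. The bystanders stand within 20 mm of where they were (x of oil_bottle in the frame of bottle_bay between -0.017 and 0.022 m and y of oil_bottle in the frame of bottle_bay between -0.022 and 0.022 m and angle between oil_bottle's own z axis and vertical below 0.06 rad and height (world z) of oil_bottle between -0.005 and 0.005 m and linear speed of oil_bottle below 0.02 m/s and distance of each of salt_mill, spice_jar, spotted_mug, tomato from where it was at the start of the episode below 0.02 m); the robot touches nothing.
It fails at once if the bottle is tipped by more than 0.2 rad (angle between oil_bottle's own z axis and vertical above 0.2 rad).
It fails at once if the bottle is lifted off the worktop (10 mm) (height (world z) of oil_bottle above 0.01 m).
It fails at once if the bottle is gripped or pushed hard (over 35 N from the fingers) (contact force between the fingers and oil_bottle above 35 N).
It fails at once if the salt mill, spice jar, mug or tomato is moved by more than 20 mm (distance of any of salt_mill, spice_jar, spotted_mug, tomato from where it was at the start of the episode above 0.02 m).
It also fails if it takes over 42 s, if anything falls off the work surface, if the arm or the gripper's body presses on something with over 40 N, if the wrist force passes 120 N, or if a joint passes its speed limit or range.

### The arm

A 6-joint arm with a two-finger parallel gripper is mounted at the origin on a cart in front of the work surface, level with it; the furniture and walls round the work are solid. World frame = base frame: x ahead of the robot, y to its left, z up, the work surface at z = 0. Lengths are in m, angles in rad, forces in N, time in s.
With the tool pointing down it reaches from about 0.25 to 0.725 m from the base axis. Payload 4 kg.
Tool frame: the origin (TCP) lies between the finger pads; the fingertips stand 8 mm ahead of it and the grasp point (between the pads) lies 11 mm behind it (bot.tip_reach is the distance from the TCP to the fingertips, in m); z points along the fingers, y is the line along which they close (so a half turn about z gives the same grasp; the last joint's range is limited). The gripper opens to 85 mm and grips with 20 to 120 N. Pads are 22 mm wide; open, the fingers measure 114 mm over their backs; the gripper's body (76 mm by 85 mm) begins 54 mm behind the grasp point. The pads swing forward as they close: fully open they stand 13 mm farther back than shut.
Start: joints at [-1.236, 0.241, 0.005, 1.335, 0, 1.571], TCP at [0.164, -0.472, 0.239] pointing down, gripper open.
Joint ranges: [-2.72, 2.72], [-1.05, 1.87], [-1.09, 1.28], [-1.99, 2.15], [-1.42, 1.44], [-3.14, 3.14]. Speed limits (rad/s): [2.79, 2.79, 3.14, 3.14, 3.14, 3.14].

### API

Orientations are given as a unit quaternion [x, y, z, w].
In Python, from workcell import bot gives the robot as it stands.
- The arm moves only by the tool move_arm, never from a script. Its argument "deltas" is a list of rows, each a list of 7 numbers: the opening, from 0 (shut) to 1 (fully open), then the shift along the tool's x, y, z in mm, then the turn, a rotation vector about the tool's x, y, z in degrees. In form: [[gripper, tx, ty, tz, ax, ay, az], ...]. A call has 1 to 10 rows; each row shifts and turns the commanded pose from where the row before left it, along the tool's axes as they then stand; what a row does not reach is not made up. A row lasts 1/12 s, in which the tool goes at most 41.7 mm and 7.16 degrees, less where a joint would pass 70% of its speed; a pose out of reach is approached as far as the arm can. A call is refused whole if a number of a shift passes 41.7 or a number of a turn 7.16, either way. A call with a gripper value outside its range is refused whole. The fingers move at their own pace and stop on an object; the grip force is fixed at half the most. Time passes only in rows, so rows that do not move let the fingers close. It gives the time, the measured TCP pose, the force, the opening and the grip force at its end, in the units of the state.
- bot.get_obs(): the state, without advancing time (a new reading comes with each control period).
- bot.camera(name): name is "side" or "top"; returns the picture (400x640x3 uint8, blue, green, red); there is no depth.
- bot.calibration(name): a dict with "K" (3x3 intrinsics, pixels), "position" and "orientation" of the camera in the world. Camera axes: x right, y down, z forward; pixel columns grow to the right and rows downward; lengths in m; the calibration is good to about 2 mm. A picture is of the moment at which its call begins. calibration takes no time and is no camera call.
- bot.job_done(): hands the job in; it is judged then, once.
Trained networks look in the newest picture that a camera, given by its name, has taken for a name from the list of things; names that differ only in an ending like _2 or _b are one class to them, and where a whole thing is asked for, a point or a joint stands for the part that bears it (a point fixed in the world has none). Each returns a list of dicts, best first, with "conf" (0 to 1); they miss things now and then, are a little off and sometimes report something else, mostly with a low value. They report only what shows in the picture. A call takes as long as a camera call. They do not tell look-alikes from the thing itself.
- bot.outline_of(query, camera): "pixels" (400x640 bool, what is visible of it) and "rect" ([left, top, width, height] in pixels, round what is visible of it).
The state is a dict: "clock": time; "joint_pos": joint angles; "joint_vel": joint speeds; "tau": joint torques, N m; "eef_pos": TCP position; "tool_rot": TCP orientation; "ft_force": force on the tool from outside, world axes, zero at the start; "ft_torque": the same for the moment, N m; "grip_width": finger opening in m; "grasp_force": force on a finger pad.
Only numpy, scipy, OpenCV 4.12 (cv2) and the standard library are available. Lean on these libraries where they do the work, as an engineer would, in place of code of your own. Each camera call takes 0.05 s, during which the arm holds its last target. There are 200 camera calls.

## Working session

There is one attempt and no reset: what is moved stays moved. The work goes in short steps, Python scripts to look and compute and a tool call to move; the robot and the scene stay as the last step left them, time stands still between calls to the robot, and variables do not carry over. Pictures are saved under pics/ and viewed, at most 10 in all, crops included, and the job is handed in when it is done.

Besides the shell and the picture viewer there is one more tool, called as a command line: name --pt "numbers of a row" for each row, then --argument value for the rest. move_arm: Moves the arm, as the interface text tells. Its arguments: {"type":"object","properties":{"deltas":{"type":"array","items":{"type":"array","items":{"type":"number"}}}},"required":["deltas"]}

```bash
mkdir -p pics; cat > h.py <<'E'
import numpy as np, cv2
from scipy.spatial.transform import Rotation as R
from workcell import bot
def ray(c,uv):
    k=bot.calibration(c); d=R.from_quat(k["orientation"]).apply(np.linalg.inv(k["K"])@[uv[0],uv[1],1]); return np.array(k["position"]),d
def at(c,uv,z=0):
    p,d=ray(c,uv); return p+d*(z-p[2])/d[2]
def proj(c,P):
    k=bot.calibration(c); q=R.from_quat(k["orientation"]).inv().apply(np.array(P)-k["position"]); q=np.array(k["K"])@q; return q[:2]/q[2]
E
python3 - <<'E'
from h import *
for c in("top","side"):
    cv2.imwrite(f"pics/{c}0.png",bot.camera(c)); k=bot.calibration(c); print(c,k)
    for n in("oil_bottle","bottle_bay","salt_mill","spice_jar","spotted_mug","tomato"):
        for o in bot.outline_of(n,c): 
            if o["conf"]>.2:
                r=o["rect"]; print(n,round(o["conf"],2),r,at(c,[r[0]+r[2]/2,r[1]+r[3]]).round(3))
o=bot.get_obs();print(o["clock"],o["eef_pos"],R.from_quat(o["tool_rot"]).as_matrix().round(3))
E
```

```text
top {'K': array([[390.72604909,   0.        , 319.5084355 ],
       [  0.        , 390.72604909, 198.63893059],
       [  0.        ,   0.        ,   1.        ]]), 'position': array([0.46977376, 0.01364343, 1.18937716]), 'orientation': array([-0.69863864,  0.71312885, -0.04907207,  0.03071213])}
oil_bottle 0.79 [346.5, 195.6, 31.9, 26.7] [ 0.529 -0.148  0.   ]
bottle_bay 0.87 [184.6, 242.0, 44.1, 44.3] [0.349 0.322 0.   ]
bottle_bay 0.79 [407.3, 238.9, 36.3, 40.7] [ 0.353 -0.333  0.   ]
bottle_bay 0.7 [387.4, 153.6, 34.8, 38.3] [ 0.62  -0.283  0.   ]
bottle_bay 0.6 [246.1, 175.9, 35.3, 40.6] [0.553 0.152 0.   ]
salt_mill 0.56 [335.0, 140.2, 16.2, 18.6] [ 0.727 -0.095  0.   ]
spice_jar 0.5 [289.6, 130.0, 14.4, 21.7] [0.752 0.048 0.   ]
spotted_mug 0.67 [290.4, 246.6, 43.1, 30.7] [0.368 0.009 0.   ]
tomato 0.59 [246.1, 248.2, 19.2, 22.4] [0.391 0.177 0.   ]
side {'K': array([[364.03984027,   0.        , 323.7592945 ],
       [  0.        , 364.03984027, 201.9235605 ],
       [  0.        ,   0.        ,   1.        ]]), 'position': array([ 0.40527025, -0.68419041,  0.63319626]), 'orientation': array([ 0.90033549, -0.13247876,  0.06027733, -0.4101366 ])}
bottle_bay 0.97 [244.4, 298.4, 65.3, 72.5] [ 0.409 -0.39   0.   ]
bottle_bay 0.93 [286.5, 157.6, 46.5, 28.6] [0.597 0.088 0.   ]
bottle_bay 0.73 [361.3, 249.9, 70.0, 58.1] [ 0.66  -0.336  0.   ]
bottle_bay 0.72 [212.7, 132.0, 46.4, 34.4] [0.41  0.243 0.   ]
salt_mill 0.69 [381.4, 184.8, 14.6, 32.5] [ 0.755 -0.091  0.   ]
tomato 0.5 [232.9, 165.2, 16.4, 16.2] [0.416 0.165 0.   ]
0.7 [ 0.16428903 -0.47225828  0.23932672] [[ 0.944  0.329  0.   ]
 [ 0.329 -0.944 -0.   ]
 [ 0.     0.    -1.   ]]
```

View pics/top0.png

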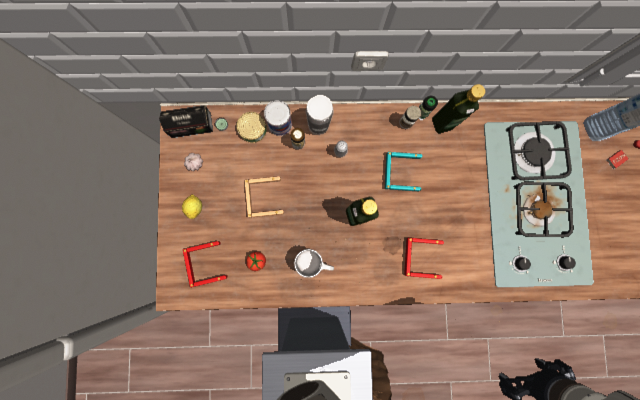

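View pics/side0.png

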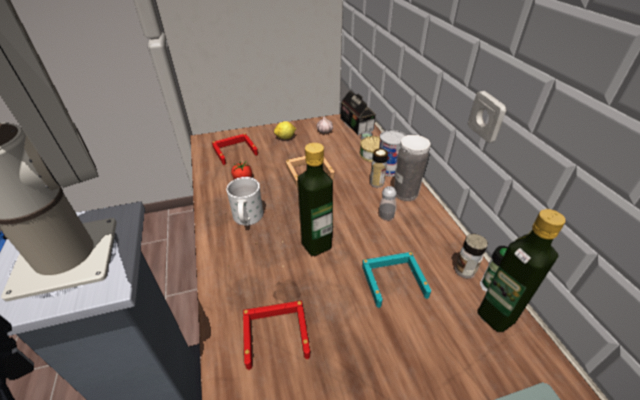

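```bash
cat >> h.py <<'E'
from scipy.optimize import minimize
def fill(m,c,P):
    q=np.array([proj(c,p) for p in P])*4; cv2.fillConvexPoly(m,cv2.convexHull(q.astype(np.int32)),1)
def baymask(c,x):
    m=np.zeros((1600,2560),np.uint8); r=R.from_euler('z',x[2])
    for a,b,e,f in((-.051,.057,.045,.057),(-.051,.057,-.057,-.045),(.045,.057,-.057,.057)):
        fill(m,c,[r.apply([i,j,k])+[x[0],x[1],0] for i in(a,b) for j in(e,f) for k in(0,.025)])
    return cv2.resize(m.astype(np.float32),(640,400),interpolation=cv2.INTER_AREA)
def botmask(c,x):
    m=np.zeros((1600,2560),np.uint8); t=np.linspace(0,6.28,24)
    ring=lambda r,z:[[x[0]+r*np.cos(a),x[1]+r*np.sin(a),z] for a in t]
    for r1,z1,r2,z2 in((.0297,0,.0297,.16),(.0297,.16,.014,.20),(.014,.2,.015,.268)): fill(m,c,ring(r1,z1)+ring(r2,z2))
    return cv2.resize(m.astype(np.float32),(640,400),interpolation=cv2.INTER_AREA)
def fit(fn,obs,x0,s):
    def f(x): return sum(1-np.minimum(m,fn(c,x)).sum()/np.maximum(m,fn(c,x)).sum() for c,m in obs)
    n=len(x0); S=np.vstack([x0]+[np.array(x0)+np.eye(n)[i]*s[i] for i in range(n)])
    r=minimize(f,x0,method='Nelder-Mead',options=dict(initial_simplex=S,maxfev=120)); return r.x,r.fun/len(obs)
def botcol(c,im,box):
    hsv=cv2.cvtColor(im,cv2.COLOR_BGR2HSV).astype(int); H,S,V=hsv[...,0],hsv[...,1],hsv[...,2]
    m=((V<75)|((H>22)&(H<90)&(S>60))).astype(np.uint8); b=np.zeros_like(m); l,t,w,h=box; b[t:t+h,l:l+w]=1; return (m*b)
E
python3 - <<'E'
from h import *
obs=[];
for c in("top","side"):
    im=bot.camera(c); L=bot.outline_of("bottle_bay",c)
    L=[o for o in L if np.linalg.norm(at(c,[o["rect"][0]+o["rect"][2]/2,o["rect"][1]+o["rect"][3]/2])[:2]-[.6,.17])<.09]
    for o in L: print(c,o["rect"],o["conf"])
    if L and c=="top": obs.append((c,L[0]["pixels"].astype(np.float32)))
    if L and c=="side": sd=(c,L[0]["pixels"].astype(np.float32)); ims=im
    if c=="top": imt=im
x,f=fit(baymask,obs,[.58,.16,1.5],[.02,.02,.15]); print("bay top",x.round(4),f)
# bottle
mt=botcol("top",imt,(340,190,45,40)); ms=botcol("side",ims,(294,138,46,122))
bo=[("top",mt),("side",ms)]
for o in (bo[:1],bo[1:],bo):
    b,f=fit(botmask,o,[.53,-.11],[.02,.02]); print("bottle",b.round(4),f)
for c,im,m in(("top",imt,mt),("side",ims,ms)):
    v=im.copy()
    for fn,p,col in((baymask,x,(255,0,255)),(botmask,b,(255,0,0))):
        cs,_=cv2.findContours((fn(c,p)>.5).astype(np.uint8),cv2.RETR_LIST,2); cv2.drawContours(v,cs,-1,col,1)
    z=v[165:235,235:395] if c=="top" else v[130:270,210:370]
    cv2.imwrite(f"pics/z{c}.png",cv2.resize(z,None,fx=5 if c=="top" else 4,fy=5 if c=="top" else 4,interpolation=0))
a=cv2.imread("pics/ztop.png");d=cv2.imread("pics/zside.png");d=cv2.resize(d,(250,240));cv2.imwrite("pics/zz.png",np.vstack([a,np.pad(d,((0,0),(0,550),(0,0)))]))
E
```

```text
top [243.1, 173.5, 39.7, 42.9] 0.68
side [285.5, 161.4, 48.9, 23.1] 0.56Traceback (most recent call last):
  File "<stdin>", line 10, in <module>
  File "h.py", line 26, in fit
    r=minimize(f,x0,method='Nelder-Mead',options=dict(initial_simplex=S,maxfev=120)); return r.x,r.fun/len(obs)
    res = _minimize_neldermead(fun, x0, args, callback, bounds=bounds,
                               **options)
    fsim[j] = func(sim[j])
              ~~~~^^^^^^^^
    fx = function(np.copy(x), *(wrapper_args + args))
  File "h.py", line 24, in f
    def f(x): return sum(1-np.minimum(m,fn(c,x)).sum()/np.maximum(m,fn(c,x)).sum() for c,m in obs)
                     ~~~^^^^^^^^^^^^^^^^^^^^^^^^^^^^^^^^^^^^^^^^^^^^^^^^^^^^^^^^^^^^^^^^^^^^^^^^^^
  File "h.py", line 24, in <genexpr>
    def f(x): return sum(1-np.minimum(m,fn(c,x)).sum()/np.maximum(m,fn(c,x)).sum() for c,m in obs)
                                        ~~^^^^^
  File "h.py", line 16, in baymask
    fill(m,c,[r.apply([i,j,k])+[x[0],x[1],0] for i in(a,b) for j in(e,f) for k in(0,.025)])
    ~~~~^^^^^^^^^^^^^^^^^^^^^^^^^^^^^^^^^^^^^^^^^^^^^^^^^^^^^^^^^^^^^^^^^^^^^^^^^^^^^^^^^^^
  File "h.py", line 12, in fill
    q=np.array([proj(c,p) for p in P])*4; cv2.fillConvexPoly(m,cv2.convexHull(q.astype(np.int32)),1)
                ~~~~^^^^^
  File "h.py", line 9, in proj
    k=bot.calibration(c); q=R.from_quat(k["orientation"]).inv().apply(np.array(P)-k["position"]); q=np.array(k["K"])@q; return q[:2]/q[2]
ValueError: time passes only in moves, steps and waits
```

```bash
sed -i 's/bot.calibration(c)/cal(c)/; 3a import functools\ncal=functools.cache(bot.calibration)' h.py
cat > m.py <<'E'
from h import *
obs=[]; ims={}
for c in("top","side"):
    ims[c]=bot.camera(c); L=bot.outline_of("bottle_bay",c)
    L=[o for o in L if np.linalg.norm(at(c,[o["rect"][0]+o["rect"][2]/2,o["rect"][1]+o["rect"][3]/2])[:2]-[.6,.17])<.09]
    if L: obs.append((c,L[0]["pixels"].astype(np.float32)))
imt,imS=ims["top"],ims["side"]
x,f=fit(baymask,obs[:1],[.58,.16,1.5],[.02,.02,.15]); print("bay top",x.round(4),f)
mt=botcol("top",imt,(340,190,45,40)); ms=botcol("side",imS,(294,138,46,122))
bo=[("top",mt),("side",ms)]
for o in (bo[:1],bo[1:],bo):
    b,f=fit(botmask,o,[.53,-.11],[.02,.02]); print("bottle",b.round(4),f)
Z=[]
for c,im in ims.items():
    v=im.copy()
    for fn,p,col in((baymask,x,(255,0,255)),(botmask,b,(255,0,0))):
        cs,_=cv2.findContours((fn(c,p)>.5).astype(np.uint8),cv2.RETR_LIST,2); cv2.drawContours(v,cs,-1,col,1)
    z=v[165:235,235:395] if c=="top" else v[135:265,210:370]
    Z.append(cv2.resize(z,None,fx=4,fy=4,interpolation=0) if c=="top" else cv2.resize(z,None,fx=2.4,fy=2.4))
Z[1]=np.pad(Z[1],((0,0),(0,640-Z[1].shape[1]),(0,0)))
cv2.imwrite("pics/zz.png",np.vstack(Z)[:600])
E
python3 m.py
```

```text
bay top [0.6114 0.145  1.6525] 0.1378631591796875
bottle [ 0.5514 -0.1293] 0.37153464555740356
bottle [ 0.5505 -0.1303] 0.36545664072036743
bottle [ 0.5515 -0.1293] 0.3695264160633087
```

View pics/zz.png

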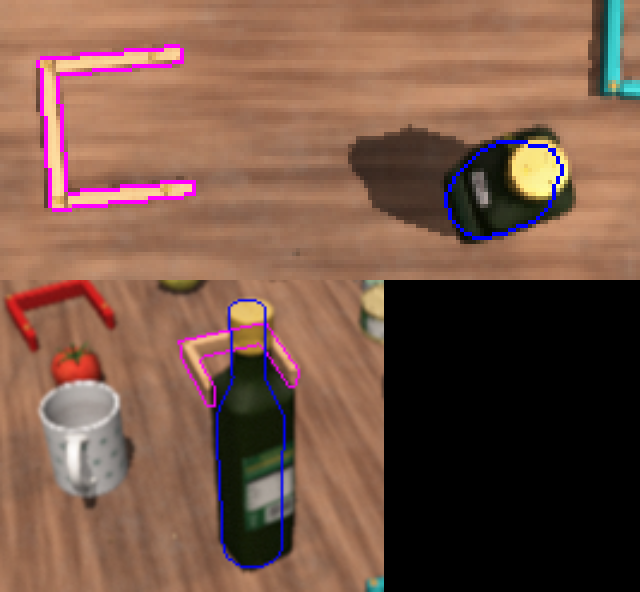

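```bash
python3 - <<'E'
from h import *
print(at("top",(369,207),.268),at("side",(314.4,147.5),.268))
x=[.611,.145,1.6525]
for n,z in(("a",(316.5,253)),): print(at("side",z))
for n in("spotted_mug","salt_mill","tomato"):
    bot.camera("side")
    for o in bot.outline_of(n,"side"):
        r=o["rect"]; print(n,r,at("side",(r[0]+r[2]/2,r[1]+r[3]-5)).round(3))
E
```

```text
[ 0.55177314 -0.1286285   0.268     ] [ 0.55367046 -0.13058701  0.268     ]
[ 0.54781634 -0.15239169  0.        ]
salt_mill [379.0, 186.8, 17.4, 32.6] [ 0.757 -0.08   0.   ]
tomato [232.9, 164.2, 16.7, 16.4] [0.42  0.193 0.   ]
```

```bash
cat >> h.py <<'E'
BAY=np.array([.611,.145]); BAZ=np.radians(94.7)
def pose(B,az,gap,z=.013,tau=40):
    a,t=np.radians(az),np.radians(tau); d=np.array([np.cos(a),np.sin(a),0]); u=np.array([0,0,1.])
    zt=-np.cos(t)*u+np.sin(t)*d; xt=np.cos(t)*d+np.sin(t)*u; M=np.c_[xt,np.cross(zt,xt),zt]
    T=np.array([B[0],B[1],z])-d*(.033+gap); return T-bot.tip_reach*zt,R.from_matrix(M)
def cur():
    o=bot.get_obs(); return np.array(o["eef_pos"]),R.from_quat(o["tool_rot"])
def delta(p0,r0,p1,r1): return (r0.inv().apply(p1-p0)*1000).round(1),np.degrees((r0.inv()*r1).as_rotvec()).round(2)
E
python3 - <<'E'
from h import *
print(bot.tip_reach)
p,r=cur(); tp,tr=pose((.552,-.130),69,.042); print(tp,delta(p,r,np.array([.51,-.25,.2]),tr))
print(delta(np.array([.51,-.25,.2]),tr,tp,tr))
E
```

```text
0.008
[ 0.52327957 -0.20481928  0.01912836] (array([399.5, -96.3,  39.3]), array([ 17.37,  37.41, -47.73]))
(array([-80.3,  -3.8, 168.7]), array([0., 0., 0.]))
```

move_arm --pt "0.4 33 -8 3 0 0 0" --pt "0.4 33 -8 3 0 0 0" --pt "0.4 33 -8 3 0 0 0" --pt "0.4 33 -8 3 0 0 0" --pt "0.4 33 -8 3 0 0 0" --pt "0.4 33 -8 3 0 0 0" --pt "0.4 33 -8 3 0 0 0" --pt "0.4 33 -8 3 0 0 0" --pt "0.4 33 -8 3 0 0 0" --pt "0.4 33 -8 3 0 0 0"

```text
clock: 2.23
eef_pos: [0.451, -0.2871, 0.2093]
tool_rot: [0.986, 0.167, 0.0, 0.0]
ft_force: [0.0, -0.8, -0.0]
grip_width: 0.0342
grasp_force: 0.0
```

move_arm --pt "0.4 33 -8 4 0 0 0" --pt "0.4 33 -8 4 0 0 0" --pt "0.4 0 0 0 1.74 3.74 -4.77" --pt "0.4 0 0 0 1.74 3.74 -4.77" --pt "0.4 0 0 0 1.74 3.74 -4.77" --pt "0.4 0 0 0 1.74 3.74 -4.77" --pt "0.4 0 0 0 1.74 3.74 -4.77" --pt "0.4 0 0 0 1.74 3.74 -4.77" --pt "0.4 0 0 0 1.74 3.74 -4.77" --pt "0.4 0 0 0 1.74 3.74 -4.77"

```text
clock: 3.07
eef_pos: [0.5067, -0.2518, 0.202]
tool_rot: [0.837, 0.47, 0.231, -0.158]
ft_force: [0.6, -0.4, 0.2]
grip_width: 0.0344
grasp_force: 0.0
```

move_arm --pt "0.4 0 0 0 1.74 3.74 -4.77" --pt "0.4 0 0 0 1.74 3.74 -4.77" --pt "0.4 0 0 0 0 0 0" --pt "0.4 0 0 0 0 0 0"

```text
clock: 3.4
eef_pos: [0.5066, -0.2522, 0.1997]
tool_rot: [0.776, 0.53, 0.281, -0.195]
ft_force: [0.9, 0.1, 0.5]
grip_width: 0.0341
grasp_force: 0.0
```

```bash
python3 - <<'E'
from h import *
p,r=cur(); tp,tr=pose((.552,-.130),69,.042); print(p,delta(p,r,tp,tr)); o=bot.get_obs(); print(o["clock"],o["joint_pos"],o["grip_width"],o["ft_force"])
E
```

```text
[ 0.50655398 -0.25217755  0.19965151] (array([-77.5,  -0.8, 170.6]), array([-0.06,  0.02, -0.31]))
3.4 [-0.77471456  0.59375076  0.24211123  1.5415384   0.63015524  1.06181426] 0.03405736080331574 [0.93404961 0.05614518 0.46468471]
```

move_arm --pt "0.4 -10 0 22 0 0 0" --pt "0.4 -10 0 22 0 0 0" --pt "0.4 -10 0 22 0 0 0" --pt "0.4 -10 0 22 0 0 0" --pt "0.4 -10 0 22 0 0 0" --pt "0.4 -10 0 22 0 0 0" --pt "0.4 -10 0 22 0 0 0" --pt "0.4 -4 0 8 0 0 0" --pt "0.4 -3 0 8 0 0 0" --pt "0.4 0 0 0 0 0 0"

```text
clock: 4.23
eef_pos: [0.5246, -0.2034, 0.0213]
tool_rot: [0.775, 0.532, 0.281, -0.194]
ft_force: [0.5, 0.1, 1.2]
grip_width: 0.0343
grasp_force: 0.0
```

```bash
python3 - <<'E'
from h import *
p,r=cur(); tp,tr=pose((.552,-.130),69,.042); print(p,delta(p,r,tp,tr)); o=bot.get_obs(); print(o["clock"],o["grip_width"],o["ft_force"])
a=bot.camera("top")[150:270,240:440]; b=bot.camera("side")[140:340,200:400]
cv2.imwrite("pics/c1.png",np.hstack([cv2.resize(a,(400,240),interpolation=cv2.INTER_CUBIC),cv2.resize(b,(400,400),interpolation=cv2.INTER_CUBIC)[:240*0+400]] if 0 else [np.pad(cv2.resize(a,(400,240)),((0,160),(0,0),(0,0))),cv2.resize(b,(400,400))]))
E
```

```text
[ 0.52460658 -0.2034407   0.02134535] (array([-2.8, -0.7,  0.6]), array([-0.08,  0.01, -0.05]))
4.2333 0.034252397410849525 [0.51414792 0.0734704  1.248631  ]
```

View pics/c1.png

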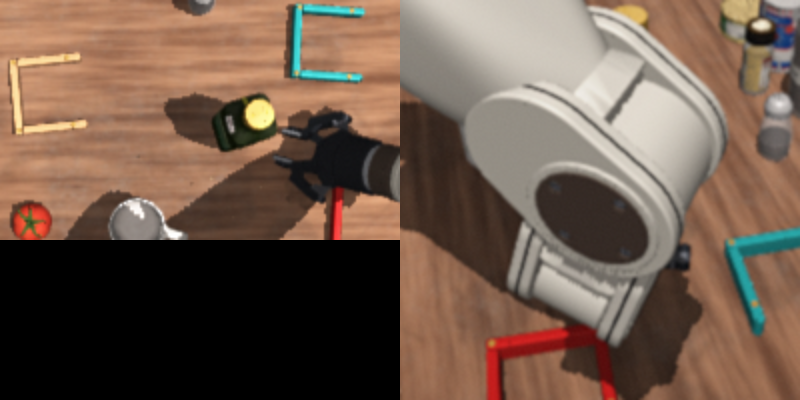

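move_arm --pt "0.4 3.0 -0.2 3.2 0 0 0" --pt "0.4 3.0 -0.2 3.2 0 0 0" --pt "0.4 3.1 0 2.6 0 0 0" --pt "0.4 3.1 0 2.6 0 0 0" --pt "0.4 3.1 0 2.6 0 0 0" --pt "0.4 3.1 0 2.6 0 0 0" --pt "0.4 3.1 0 2.6 0 0 0" --pt "0.4 2.3 0 1.9 0 0 0" --pt "0.4 2.3 0 1.9 0 0 0" --pt "0.4 2.3 0 1.9 0 0 0"

```text
clock: 5.17
eef_pos: [0.538, -0.1686, 0.0206]
tool_rot: [0.775, 0.532, 0.282, -0.194]
ft_force: [0.3, -0.4, -0.8]
grip_width: 0.0344
grasp_force: 0.0
```

move_arm --pt "0.4 2.3 0 1.9 0 0 0" --pt "0.4 2.3 0 1.9 0 0 0" --pt "0.4 2.3 0 1.9 0 0 0" --pt "0.4 2.3 0 1.9 0 0 0" --pt "0.4 2.3 0 1.9 0 0 0" --pt "0.4 2.3 0 1.9 0 0 0"

```text
clock: 5.67
eef_pos: [0.544, -0.1535, 0.0205]
tool_rot: [0.775, 0.532, 0.281, -0.193]
ft_force: [-3.4, -4.9, 1.2]
grip_width: 0.0346
grasp_force: 2.4
```

```bash
cat > look.py <<'E'
import sys
from h import *
p,r=cur(); o=bot.get_obs(); M=r.as_matrix(); az=np.arctan2(M[1,2],M[0,2]); d=np.array([np.cos(az),np.sin(az)])
B=(p+.008*M[:,2])[:2]+.033*d
im=bot.camera("top"); hsv=cv2.cvtColor(im,cv2.COLOR_BGR2HSV)
m=cv2.inRange(hsv,(22,140,120),(34,255,255)); m[:165]=0;m[240:]=0;m[:,:235]=0;m[:,400:]=0
n,l,s,c=cv2.connectedComponentsWithStats(m); i=1+np.argmax(s[1:,4]); C=at("top",c[i],.268)[:2]
D=np.array([np.cos(BAZ),np.sin(BAZ)]); N=np.array([-D[1],D[0]])
print("t",round(o["clock"],2),"tcp",p.round(4),"az",np.degrees(az).round(2),"F",np.round(o["ft_force"],1),"w",o["grip_width"])
for n_,q in(("nest",B),("cap",C)): print(n_,q.round(4),"bay",((q-BAY)@D).round(4),((q-BAY)@N).round(4)); 
print("cap area",s[i,4],"cap in hand frame",((C-B)@d).round(4),((C-B)@[-d[1],d[0]]).round(4))
if len(sys.argv)>1: cv2.imwrite(f"pics/{sys.argv[1]}.png",cv2.resize(im[150:270,220:420],(800,480),interpolation=cv2.INTER_CUBIC))
E
python3 look.py
```

```text
t 5.67 tcp [ 0.544  -0.1535  0.0205] az 68.97 F [-3.4 -4.9  1.2] w 0.034605346533943315
nest [ 0.5577 -0.1179] bay -0.2576 0.0747
cap [ 0.5424 -0.1223] bay -0.2608 0.0903
cap area 4 cap in hand frame -0.0096 0.0127
```

```bash
sed -i 's/(22,140,120),(34,255,255)/(20,120,150),(38,255,255)/' look.py; python3 look.py c2; python3 -c "
import cv2;h=cv2.cvtColor(cv2.imread('pics/top0.png'),cv2.COLOR_BGR2HSV);print(h[207,366:373])"
```

```text
t 5.72 tcp [ 0.5442 -0.1529  0.0206] az 68.98 F [-1.3 -4.   0.6] w 0.03451994399292834
nest [ 0.5579 -0.1173] bay -0.2571 0.0744
cap [ 0.5609 -0.1184] bay -0.2584 0.0716
cap area 57 cap in hand frame 0.0 -0.0032
[[ 25 156 248]
 [ 24 138 245]
 [ 25 123 250]
 [ 25 118 250]
 [ 27 106 251]
 [ 27 104 251]
 [ 27 103 251]]
```

View pics/c2.png

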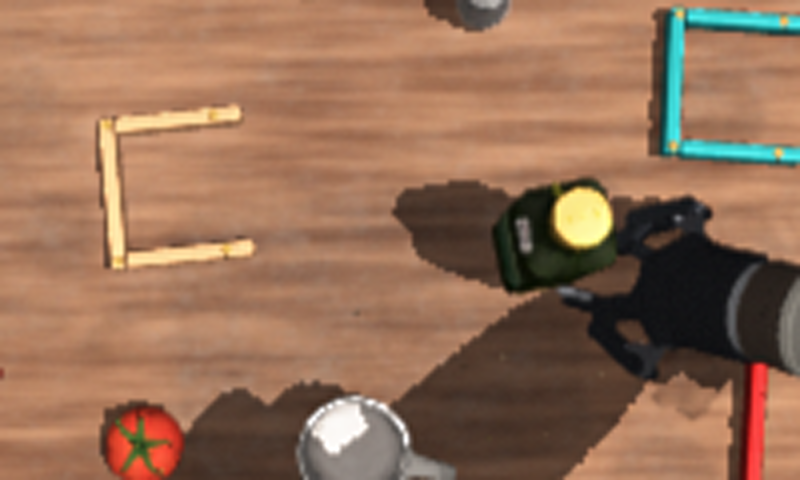

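move_arm --pt "0.4 3.0 0 2.5 0 0 0" --pt "0.4 3.4 0 2.9 0 0 0" --pt "0.4 3.8 0 3.2 0 0 0" --pt "0.4 3.8 0 3.2 0 0 0" --pt "0.4 3.8 0 3.2 0 0 0" --pt "0.4 3.8 0 3.2 0 0 0" --pt "0.4 3.8 0 3.2 0 0 0" --pt "0.4 3.8 0 3.2 0 0 0" --pt "0.4 3.8 0 3.2 0 0 0" --pt "0.4 3.4 0 2.9 0 0 0"

```text
clock: 6.6
eef_pos: [0.5615, -0.1086, 0.0204]
tool_rot: [0.775, 0.532, 0.281, -0.193]
ft_force: [-1.2, -4.3, 0.7]
grip_width: 0.0342
grasp_force: 2.7
```

```bash
sed -i 's/(20,120,150),(38,255,255)/(20,95,150),(38,255,255)/' look.py; python3 look.py
```

```text
t 6.6 tcp [ 0.5615 -0.1086  0.0204] az 68.95 F [-1.2 -4.3  0.7] w 0.034151310977126266
nest [ 0.5752 -0.073 ] bay -0.2143 0.0535
cap [ 0.5774 -0.0759] bay -0.2174 0.0516
cap area 156 cap in hand frame -0.0019 -0.0031
```

move_arm --pt "0.4 3.8 0 3.2 0 0 0" --pt "0.4 3.8 0 3.2 0 0 0" --pt "0.4 3.8 0 3.2 0 0 0" --pt "0.4 3.8 0 3.2 0 0 0" --pt "0.4 3.8 0 3.2 0 0 0" --pt "0.4 3.8 0 3.2 0 0 0" --pt "0.4 3.8 0 3.2 0 0 0" --pt "0.4 3.8 0 3.2 0 0 0" --pt "0.4 3.8 0 3.2 0 0 0" --pt "0.4 3.8 0 3.2 0 0 0"

```text
clock: 7.48
eef_pos: [0.5792, -0.0623, 0.0204]
tool_rot: [0.775, 0.532, 0.281, -0.193]
ft_force: [-2.4, -4.5, 0.8]
grip_width: 0.034
grasp_force: 3.1
```

move_arm --pt "0.4 3.8 0 3.2 0 0 0" --pt "0.4 3.8 0 3.2 0 0 0" --pt "0.4 3.8 0 3.2 0 0 0" --pt "0.4 3.8 0 3.2 0 0 0" --pt "0.4 3.8 0 3.2 0 0 0" --pt "0.4 3.8 0 3.2 0 0 0" --pt "0.4 3.8 0 3.2 0 0 0" --pt "0.4 3.8 0 3.2 0 0 0" --pt "0.4 3.4 0 2.9 0 0 0" --pt "0.4 3.0 0 2.5 0 0 0"

```text
clock: 8.32
eef_pos: [0.5964, -0.0172, 0.0204]
tool_rot: [0.775, 0.532, 0.281, -0.193]
ft_force: [-2.0, -5.8, 0.8]
grip_width: 0.034
grasp_force: 3.3
```

```bash
python3 look.py; python3 - <<'E'
from h import *
p,r=cur(); D=np.array([np.cos(BAZ),np.sin(BAZ)])
print(bot.get_obs()["joint_pos"])
for g in(.02,): 
  tp,tr=pose(BAY-.10*D,94.7,0); print(delta(p,r,tp,tr))
E
```

```text
t 8.32 tcp [ 0.5964 -0.0172  0.0204] az 68.96 F [-2.  -5.8  0.8] w 0.03402499547812951
nest [0.6101 0.0184] bay -0.1261 0.0112
cap [0.6114 0.0148] bay -0.1298 0.0103
cap area 170 cap in hand frame -0.0028 -0.0024
[-0.35133085  0.64258442 -0.20144216  0.71384805  0.69751191  1.59139524]
(array([23.2, 15.4, 21.3]), array([ 16.52,   0.03, -19.73]))
```

move_arm --pt "0.4 3.4 0 2.9 0 0 0" --pt "0.4 3.8 0 3.2 0 0 0" --pt "0.4 3.8 0 3.2 0 0 0" --pt "0.4 3.4 0 2.9 0 0 0" --pt "0.4 2.3 0 1.9 0 0 0" --pt "0.4 0 0 0 0 0 0" --pt "0.4 -3.8 0 -3.2 0 0 0" --pt "0.4 -7.6 0 -6.4 0 0 0" --pt "0.4 -7.6 0 -6.4 0 0 0" --pt "0.4 0 0 0 0 0 0"

```text
clock: 9.2
eef_pos: [0.5949, -0.0211, 0.0203]
tool_rot: [0.775, 0.531, 0.282, -0.194]
ft_force: [1.1, -1.1, -0.1]
grip_width: 0.0342
grasp_force: 0.0
```

```bash
python3 look.py c3; python3 - <<'E'
from h import *
p,r=cur(); D=np.array([np.cos(BAZ),np.sin(BAZ)])
tp,tr=pose(BAY-.108*D,94.7,.020); print(delta(p,r,tp,tr))
E
```

```text
t 9.2 tcp [ 0.5949 -0.0211  0.0203] az 68.97 F [ 1.1 -1.1 -0.1] w 0.034242808239689115
nest [0.6085 0.0145] bay -0.1298 0.0131
cap [0.6188 0.0353] bay -0.1099 0.0012
cap area 167 cap in hand frame 0.0231 -0.0021
(array([ 7.3, 27.5,  7.7]), array([ 16.55,  -0.05, -19.83]))
```

View pics/c3.png

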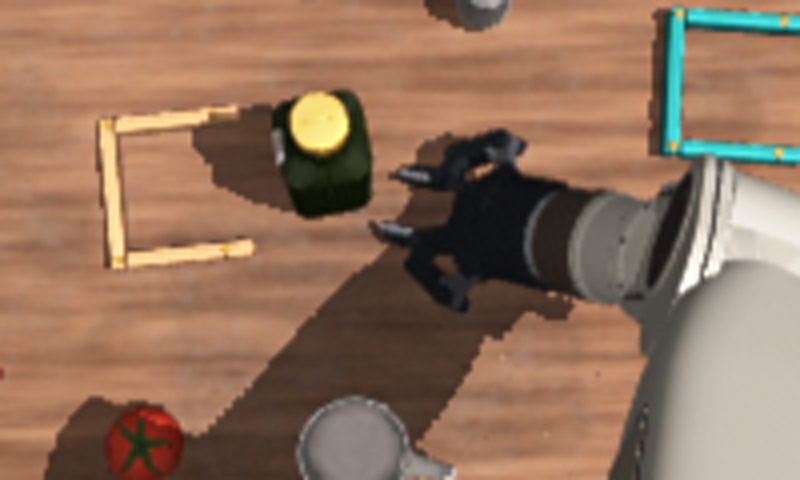

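move_arm --pt "0.4 0 9.2 0 0 0 0" --pt "0.4 0 9.2 0 0 0 0" --pt "0.4 0 9.1 0 0 0 0" --pt "0.4 0 0 0 4.14 0 -4.95" --pt "0.4 0 0 0 4.14 0 -4.95" --pt "0.4 0 0 0 4.14 0 -4.95" --pt "0.4 0 0 0 4.14 0 -4.95" --pt "0.4 0 0 0 0 0 0" --pt "0.4 0 0 0 0 0 0"

```text
clock: 10.0
eef_pos: [0.6217, -0.029, 0.0193]
tool_rot: [0.637, 0.691, 0.232, -0.252]
ft_force: [0.4, 0.4, -0.7]
grip_width: 0.0343
grasp_force: 0.0
```

```bash
python3 look.py; python3 - <<'E'
from h import *
p,r=cur(); D=np.array([np.cos(BAZ),np.sin(BAZ)])
tp,tr=pose(BAY-.110*D,94.7,0); print(delta(p,r,tp,tr))
tp,tr=pose(BAY,94.7,0); print(delta(p,r,tp,tr), bot.get_obs()["joint_pos"])
E
```

```text
t 10.0 tcp [ 0.6217 -0.029   0.0193] az 94.71 F [ 0.4  0.4 -0.7] w 0.034324397612454274
nest [0.6186 0.0091] bay -0.1361 0.0036
cap [0.619  0.0353] bay -0.11 0.001
cap area 164 cap in hand frame 0.0261 -0.0025
(array([19.7,  4.3, 17.1]), array([-0.01, -0.03, -0.04]))
(array([103.9,   4.3,  87.8]), array([-0.01, -0.03, -0.04])) [-0.33047627  0.87427953  0.27167217  1.29325332  0.63003499  1.05222212]
```

move_arm --pt "0.4 3.8 1.5 3.2 0 0 0" --pt "0.4 3.8 1.5 3.2 0 0 0" --pt "0.4 3.8 0 3.2 0 0 0" --pt "0.4 3.1 0 2.6 0 0 0" --pt "0.4 2.3 0 1.9 0 0 0" --pt "0.4 2.3 0 1.9 0 0 0" --pt "0.4 2.3 0 1.9 0 0 0" --pt "0.4 3.1 0 2.6 0 0 0" --pt "0.4 3.8 0 3.2 0 0 0" --pt "0.4 3.8 0 3.2 0 0 0"

```text
clock: 10.88
eef_pos: [0.6212, 0.0111, 0.0208]
tool_rot: [0.637, 0.692, 0.231, -0.25]
ft_force: [0.1, -6.3, 1.7]
grip_width: 0.0342
grasp_force: 3.0
```

move_arm --pt "0.4 3.8 0 3.2 0 0 0" --pt "0.4 3.8 0 3.2 0 0 0" --pt "0.4 3.8 0 3.2 0 0 0" --pt "0.4 3.8 0 3.2 0 0 0" --pt "0.4 3.8 0 3.2 0 0 0" --pt "0.4 3.8 0 3.2 0 0 0"

```text
clock: 11.38
eef_pos: [0.6189, 0.041, 0.0208]
tool_rot: [0.637, 0.692, 0.231, -0.25]
ft_force: [0.2, -5.9, 1.0]
grip_width: 0.034
grasp_force: 3.1
```

```bash
python3 look.py c4
```

```text
t 11.38 tcp [0.6189 0.041  0.0208] az 94.57 F [ 0.2 -5.9  1. ] w 0.03399165896543139
nest [0.6159 0.079 ] bay -0.0662 0.0005
cap [0.6194 0.0806] bay -0.0648 -0.0031
cap area 166 cap in hand frame 0.0013 -0.0036
```

View pics/c4.png

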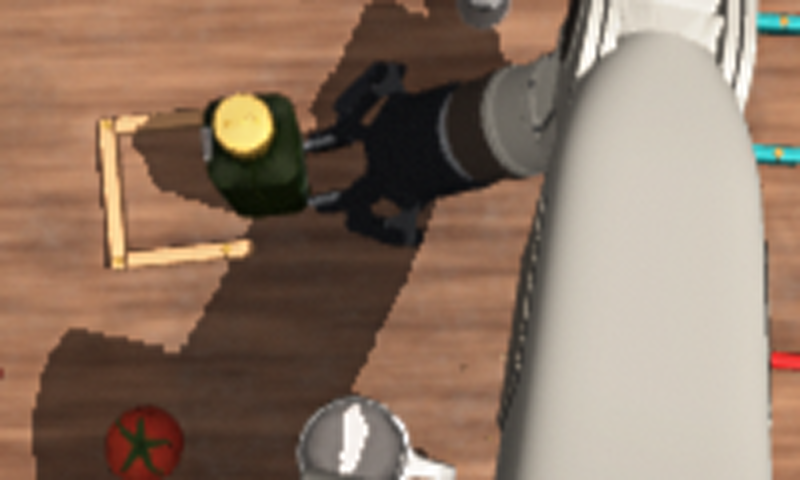

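move_arm --pt "0.4 3.8 0 3.2 0 0 0" --pt "0.4 3.8 0 3.2 0 0 0" --pt "0.4 3.8 0 3.2 0 0 0" --pt "0.4 3.8 0 3.2 0 0 0" --pt "0.4 3.8 0 3.2 0 0 0" --pt "0.4 3.8 0 3.2 0 0 0" --pt "0.4 3.8 0 3.2 0 0 0" --pt "0.4 3.8 0 3.2 0 0 0" --pt "0.4 3.4 0 2.9 0 0 0" --pt "0.4 3.1 0 2.6 0 0 0"

```text
clock: 12.27
eef_pos: [0.6149, 0.0892, 0.0207]
tool_rot: [0.637, 0.692, 0.232, -0.25]
ft_force: [0.7, -6.3, 2.4]
grip_width: 0.0342
grasp_force: 3.4
```

```bash
python3 look.py
```

```text
t 12.27 tcp [0.6149 0.0892 0.0207] az 94.57 F [ 0.7 -6.3  2.4] w 0.03424731589053205
nest [0.6119 0.1272] bay -0.0178 0.0006
cap [0.6155 0.1292] bay -0.0161 -0.0032
cap area 169 cap in hand frame 0.0017 -0.0037
```

move_arm --pt "0.4 3.1 0 2.6 0 0 0" --pt "0.4 3.1 0 2.6 0 0 0" --pt "0.4 3.1 0 2.6 0 0 0" --pt "0.4 2.7 0 2.2 0 0 0" --pt "0.4 2.3 0 1.9 0 0 0" --pt "0.4 0 0 0 0 0 0" --pt "0.4 -2.3 0 -1.9 0 0 0" --pt "0.4 -7.6 0 -6.4 0 0 0" --pt "0.4 -15 0 -13 0 0 0" --pt "0.4 -15 0 -13 0 0 0"

```text
clock: 13.15
eef_pos: [0.6162, 0.0568, 0.021]
tool_rot: [0.635, 0.692, 0.231, -0.253]
ft_force: [-0.0, -0.1, -0.5]
grip_width: 0.0341
grasp_force: 0.0
```

move_arm --pt "0.4 -15 0 -13 0 0 0" --pt "0.4 -15 0 -13 0 0 0" --pt "0.4 -10 0 -20 0 0 0" --pt "0.4 0 0 -25 0 0 0" --pt "0.4 0 0 -20 0 0 0" --pt "0.4 0 0 0 0 0 0" --pt "0.4 0 0 0 0 0 0"

```text
clock: 13.73
eef_pos: [0.6249, -0.0331, 0.0653]
tool_rot: [0.636, 0.691, 0.232, -0.251]
ft_force: [-0.9, 1.0, -0.6]
grip_width: 0.0344
grasp_force: 0.0
```

```bash
python3 look.py c5
```

```text
t 13.73 tcp [ 0.6249 -0.0331  0.0653] az 94.58 F [-0.9  1.  -0.6] w 0.034368681773421485
nest [0.6219 0.0049] bay -0.1405 0.0007
cap [0.6137 0.1481] bay 0.0029 -0.003
cap area 167 cap in hand frame 0.1434 -0.0033
```

View pics/c5.png

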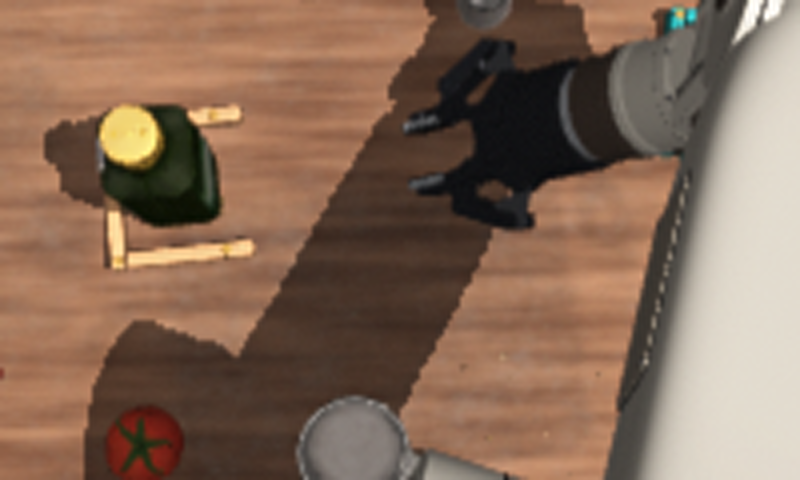

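```bash
python3 -c "
from workcell import bot
print(bot.job_done())"
```

```text
the job is handed in; nothing more can be done
None
```

I pushed the oil bottle into the pale-wood rail and handed the job in. The last camera measurement put it upright about 3 mm from the centre of the space, with the hand clear about 140 mm away and no sign that the bystanders had moved. The hand-in returned no verdict.

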